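Sort the spice rack

TASK

Put the condiments away in the wooden rack, one to a bore and standing upright right down in it: the green-lidded jar in the bore with the green strip, the black-lidded jar in the black one, the salt shaker in the white one and the tin in the red one. Two of them have been put in the rack already, in bores that may not be theirs, so work out the order and free a bore before you fill it. Do not tip anything over, and leave the coffee jar, the smoked glass and the garlic where they stand.

Things in the scene. Friction and masses are not known exactly. Their poses are not given: they have to be found in the camera images.
- green_lid_jar: Spice jar with a green lid, glass with a label. Round, 46 mm in diameter, 106 mm tall, the lid (45 mm in diameter) from 85 mm up; about 0.11 kg. Origin: centre of its underside, z up along its axis; it stands upright. It may start on the worktop or inside another thing's bore.
- black_lid_jar: Spice jar with a black lid, glass with a label. Round, 44 mm in diameter, 105 mm tall, the lid from 85 mm up; about 0.11 kg. Origin: centre of its underside, z up along its axis; it stands upright. It may start on the worktop or inside a bore.
- salt_shaker: White salt shaker with a light grey domed top. Round, 44 mm in diameter, 90 mm tall, narrowing to 34 mm in diameter at the top part above about 70 mm; about 0.1 kg. Origin: centre of its underside, z up along its axis; it stands upright. It may start on the worktop or inside a bore, perhaps its own.
- tin: Food tin with a red and cream label. Round, 57 mm in diameter, 72 mm tall; about 0.18 kg. Origin: centre of its underside, z up along its axis; it stands upright. It starts on the worktop, among the bystanders; once in its bore its top 27 mm stand out.
- bore_green (a point): Centre of the mouth (rim 45 mm above the worktop) of the round upright bore in the pale wooden block with a green strip on its front face and front top edge. Bore 56 mm in diameter with a 3 mm chamfer, right through to the worktop, so a thing in it stands on the worktop itself. Place of the green-lidded jar. Axes x, y parallel to the rack's.
- bore_black (a point): Centre of the mouth (rim 45 mm above the worktop) of the round upright bore in the pale wooden block with a black strip on its front face and front top edge. Bore 56 mm in diameter with a 3 mm chamfer, right through to the worktop, so a thing in it stands on the worktop itself. Place of the black-lidded jar. Axes x, y parallel to the rack's.
- bore_white (a point): Centre of the mouth (rim 45 mm above the worktop) of the round upright bore in the pale wooden block with a white strip on its front face and front top edge. Bore 56 mm in diameter with a 3 mm chamfer, right through to the worktop, so a thing in it stands on the worktop itself. Place of the salt shaker. Axes x, y parallel to the rack's.
- bore_red (a point): Centre of the mouth (rim 45 mm above the worktop) of the round upright bore in the pale wooden block with a red strip on its front face and front top edge. Bore 68 mm in diameter with a 3 mm chamfer, right through to the worktop, so a thing in it stands on the worktop itself. Place of the tin. Axes x, y parallel to the rack's.
- rack: Fixed wooden rack with the four bore blocks side by side along its y axis, their order varies; bore centres at y = -120, -40, 40, 120 mm, x = 0. 345 mm long; the front (-x side, towards the robot, with the coloured strips) is 59 mm from the bore centres, the back 51 mm; all of it 45 mm high. Origin: middle of the row, on the worktop; z up.
- coffee_jar: Bystander: glass coffee jar with a dark lid, 68 mm in diameter, 133 mm tall, loose. Origin: centre of its underside.
- smoked_glass: Bystander: dark smoked drinking glass, 67 mm in diameter, 134 mm tall, loose. Origin: centre of its underside.
- garlic: Bystander: whole garlic bulb, about 60 mm across, 58 mm tall, loose. Origin: centre of its underside.
Things that resemble listed ones, but are neither listed nor needed, are in the scene too. Leave any turquoise look-alike of the part that bears bore_green alone.

How it is judged:
By the outcome, as a careful person would: the job done as asked, in the order asked, and still so for the second after the job is handed in, with the robot touching nothing.
It also fails if it takes over 72 s, if anything falls off the work surface, if the arm or the gripper's body presses on something with over 40 N, if the wrist force passes 120 N, or if a joint passes its speed limit or range.

ROBOT

A 7-joint arm with a two-finger parallel gripper is mounted at the origin on a cart in front of the work surface, level with it; the furniture and walls round the work are solid. World frame = base frame: x ahead of the robot, y to its left, z up, the work surface at z = 0. Lengths are in m, angles in rad, forces in N, time in s.
With the tool pointing down it reaches from about 0.4 to 0.85 m from the base axis. Payload 6.9 kg.
Tool frame: the origin (TCP) lies on the centre line of the jaws, within the pads' length; the fingertips stand 25 mm ahead of it and the grasp point (between the pads) lies 6 mm ahead of it; z points along the fingers, y is the line along which they close (so a half turn about z gives the same grasp; the last joint's range is limited). The gripper opens to 85 mm and grips with 20 to 120 N. Pads are 22 mm wide; open, the fingers measure 114 mm over their backs; the gripper's body (76 mm by 85 mm) begins 54 mm behind the grasp point. The pads swing forward as they close: fully open they stand 13 mm farther back than shut.
Start: joints at [-1.052, 0.507, -0.238, 1.5, 0.126, 1.149, -0.155], TCP at [0.251, 0.572, 0.256] pointing down, gripper open.
Joint ranges: [-3.08, 3.08], [-0.24, 2.05], [-1.43, 1.35], [0, 2.5], [-1.52, 4.66], [0.17, 1.96], [-2.89, 2.89]. Speed limits (rad/s): [2.39, 2.39, 3.14, 3.14, 3.14, 3.14, 3.14].

INTERFACE

Orientations are given as [roll, pitch, yaw] about the fixed x, y, z axes, in that order (R = Rz(yaw) Ry(pitch) Rx(roll)).
In Python, from rig import get_state, capture, camera_params, close_job gives the robot as it stands.
- The arm moves only by the tool servo_tool, never from a script. Its argument "moves" is a list of rows, each a list of 4 numbers: the shift along the tool's x, y, z in m, then the turn about the tool's z in degrees. In form: [[dx, dy, dz, spin], ...]. A call has 1 to 12 rows; each row shifts and turns the commanded pose from where the row before left it, along the tool's axes as they then stand; what a row does not reach is not made up. A row lasts 1/8 s, in which the tool goes at most 62.5 mm and 10.7 degrees, less where a joint would pass 70% of its speed; a pose out of reach is approached as far as the arm can. A call with a gripper value outside its range is refused whole. "hand" is the closure, from -1 (fully open) to 1 (shut), set as the call begins (left out, the last holds). The fingers move at their own pace and stop on an object; "newtons" is the grip in N (left out, the last holds). Time passes only in rows, so rows that do not move let the fingers close. It gives the time, the measured TCP pose, the force, the opening and the grip force at its end, in the units of the state.
- get_state(): the state, without advancing time (a new reading comes with each control period).
- capture(name): name is "scene" or "top" or "wrist"; returns (picture, depth): 420x560x3 uint8, blue, green, red; 420x560 float32, m along the optical axis (not along the pixel's ray), 0 where there is no reading.
- camera_params(name): a dict with "fx", "fy", "cx", "cy" (pixels), "camera_from_world" (4x4, takes a point from world to camera coordinates); the wrist camera has in their place "mount" (4x4, takes a point from camera to tool coordinates, whose origin is the TCP and whose axes are the flange's). Camera axes: x right, y down, z forward; pixel columns grow to the right and rows downward; lengths in m; the calibration is good to about 2 mm. A picture is of the moment at which its call begins: read the wrist's pose just before it. camera_params takes no time and is no camera call.
- close_job(): hands the job in; it is judged then, once.
The state is a dict: "time_s": time; "joints": joint angles; "qvel": joint speeds; "joint_efforts": joint torques, N m; "position": TCP position; "tool_rot": TCP orientation; "force": force on the tool from outside, world axes, zero at the start; "wrist_torque": the same for the moment, N m; "grip_width": opening from 0.0 (shut) to 1.0 (fully open); "gripper_force": force on a finger pad.
Only numpy, scipy, OpenCV 4.12 (cv2) and the standard library are available. Lean on these libraries where they do the work, as an engineer would, in place of code of your own. Each camera call takes 0.05 s, during which the arm holds its last target. There are 200 camera calls.

## Working session

There is one attempt and no reset: what is moved stays moved. The work goes in short steps, Python scripts to look and compute and a tool call to move; the robot and the scene stay as the last step left them, time stands still between calls to the robot, and variables do not carry over. Pictures are saved under pics/ and viewed, at most 10 in all, crops included, and the job is handed in when it is done.

Besides the shell and the picture viewer there is one more tool, called by a JSON object that holds its "fn" and its "kwargs", one argument or row to a line. servo_tool: Moves the arm, as the interface text tells. Its arguments: {"type":"object","properties":{"moves":{"type":"array"},"hand":{"type":"number"},"newtons":{"type":"number"}},"required":["moves"]}

```bash
ls; mkdir -p pics; python3 - <<'E'
from rig import *
import cv2,numpy as np
for n in("scene","top"):
    p,d=capture(n); cv2.imwrite(f"pics/{n}0.png",p); np.save(f"{n}0.npy",d)
    c=camera_params(n); print({k:np.round(v,4).tolist() for k,v in c.items()})
s=get_state(); print({k:np.round(v,3).tolist() for k,v in s.items()})
print(camera_params("wrist"))
E
```

```text
pics
{'fx': 381.3868, 'fy': 381.3868, 'cx': 284.3744, 'cy': 207.4113, 'camera_from_world': [[0.8775, -0.4795, 0.0067, -0.43], [-0.3216, -0.5989, -0.7334, 0.2006], [0.3557, 0.6414, -0.6797, 0.8955], [0.0, 0.0, 0.0, 1.0]]}
{'fx': 520.555, 'fy': 520.555, 'cx': 283.0162, 'cy': 207.212, 'camera_from_world': [[0.0278, -0.9996, -0.0045, -0.0052], [-0.9813, -0.0264, -0.1905, 0.5114], [0.1903, 0.0097, -0.9817, 1.12], [0.0, 0.0, 0.0, 1.0]]}
{'time_s': 0.1, 'joints': [-1.053, 0.508, -0.238, 1.501, 0.126, 1.149, -0.155], 'qvel': [0.002, -0.001, -0.001, -0.002, -0.001, -0.001, -0.0], 'joint_efforts': [-0.006, -62.182, -2.195, -25.021, 0.012, 0.008, -0.0], 'position': [0.251, 0.572, 0.256], 'tool_rot': [-3.14, 0.0, 2.729], 'force': [0.857, 0.167, -0.579], 'wrist_torque': [0.016, -0.011, -0.02], 'gripper_force': 0.0, 'grip_width': 1.004}
{'fx': 292.8825556133473, 'fy': 292.8825556133473, 'cx': 281.6586391953095, 'cy': 214.85234357059392, 'mount': array([[ 6.04503247e-04, -9.60700182e-01, -2.77587456e-01,
         7.09927037e-02],
       [ 9.99999781e-01,  6.55501326e-04, -9.09159532e-05,
         2.61463333e-04],
       [ 2.69301918e-04, -2.77587340e-01,  9.60700367e-01,
        -1.17880795e-01],
       [ 0.00000000e+00,  0.00000000e+00,  0.00000000e+00,
         1.00000000e+00]])}
```

View pics/scene0.png

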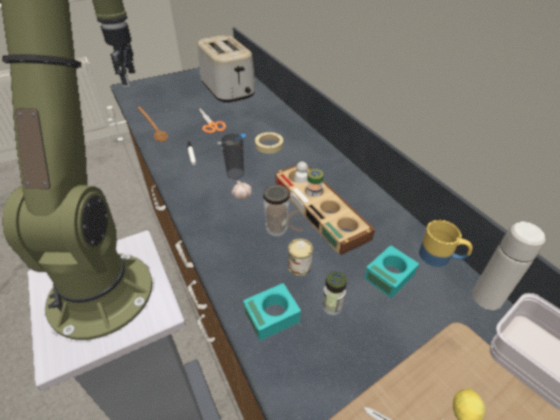

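View pics/top0.png

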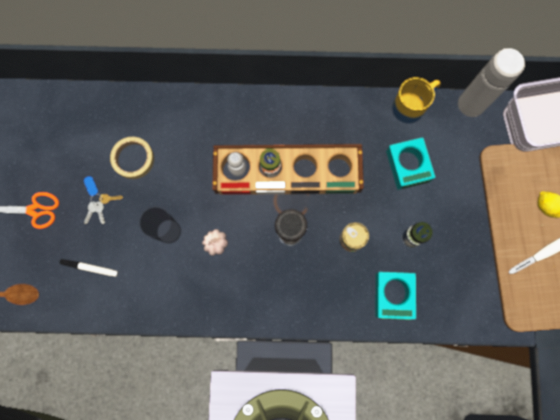

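The rack runs red, white, black, green from left to right in the top view. The salt shaker (236,160) is in red and a dark-green-lidded jar (270,160) is in white. The tin is at (355,236), the other jar at (420,233), the coffee jar at (291,225), the glass at (160,225) and the garlic at (215,242).

```bash
cat > h.py <<'E'
from rig import *
import cv2,numpy as np
def cloud(n,d,c=None):
    c=c or camera_params(n); v,u=np.mgrid[:420,:560]
    P=np.stack([(u-c['cx'])/c['fx']*d,(v-c['cy'])/c['fy']*d,d],-1)
    M=np.linalg.inv(c['camera_from_world'])
    W=P@M[:3,:3].T+M[:3,3]; W[d<=0]=np.nan; return W
def pix(n,p):
    c=camera_params(n); q=c['camera_from_world']@np.r_[p,1]; return q[:2]/q[2]*[c['fx'],c['fy']]+[c['cx'],c['cy']]
E
python3 - <<'E'
from h import *
T=cloud("top",np.load("top0.npy"));S=cloud("scene",np.load("scene0.npy"))
names=dict(salt=(236,160),rjar=(270,160),tin=(355,236),jar=(420,233),coffee=(291,225),glass=(160,225),garlic=(215,242),rackplate=(288,160))
for k,(u,v) in names.items():
    p=T[v,u]; out=[]
    for W in (T,S):
        m=np.hypot(W[...,0]-p[0],W[...,1]-p[1])<.05
        z=W[m][:,2]; z=z[np.isfinite(z)]
        zt=np.percentile(z[z>.02],97) if (z>.02).any() else 0
        q=W[m&(W[...,2]>zt-.008)]
        (c,r)=cv2.minEnclosingCircle(q[:,:2].astype(np.float32)*1000)
        out.append((np.round(c,1).tolist(),round(r,1),round(float(zt)*1000,1),len(q)))
    print(k,np.round(p,3),out)
for n,W in(("T",T),("S",S)):
    m=(abs(W[...,2]-.045)<.006)&(W[...,0]>.5)&(W[...,0]<.75)&(abs(W[...,1]-.0)<.24)
    k,l,s,_=cv2.connectedComponentsWithStats(m.astype(np.uint8)); i=1+np.argmax(s[1:,4])
    q=W[l==i]; print(n,cv2.minAreaRect(q[:,:2].astype(np.float32)*1000),np.median(q[:,2]),len(q))
a=cv2.imread("pics/top0.png");b=cv2.imread("pics/scene0.png")
im=np.hstack([cv2.resize(a[135:205,205:370],None,fx=4.8,fy=4.8)[:300,:792]])
i2=cv2.resize(b[155:325,230:400],(396,300)); i3=cv2.resize(a[200:270,330:450],(396,300))
cv2.imwrite("pics/crop0.png",np.vstack([cv2.resize(im,(792,300)),np.hstack([i2,i3])]))
E
```

```text
salt [0.609 0.116 0.083] [([611.4, 116.5], 16.6, 86.7, 149), ([609.3, 114.2], 14.8, 85.6, 58)]
rjar [0.604 0.039 0.104] [([608.0, 40.6], 23.3, 106.3, 326), ([608.7, 40.6], 23.8, 104.2, 153)]
tin [ 0.448 -0.15   0.068] [([449.4, -151.8], 28.8, 72.4, 484), ([451.0, -152.3], 30.0, 70.0, 377)]
jar [ 0.453 -0.283  0.104] [([455.1, -288.6], 22.3, 107.9, 320), ([455.6, -287.7], 23.7, 104.9, 303)]
coffee [ 0.458 -0.01   0.131] [([458.5, -9.6], 33.5, 135.6, 785), ([459.7, -10.8], 34.2, 132.6, 398)]
glass [0.471 0.294 0.002] [([457.4, 273.3], 33.5, 134.2, 100), ([458.9, 274.8], 34.0, 131.3, 68)]
garlic [0.429 0.158 0.046] [([430.5, 161.7], 14.4, 50.4, 79), ([429.8, 159.3], 13.2, 49.4, 37)]
rackplate [0.622 0.    0.047] [([609.0, 39.9], 22.7, 105.9, 223), ([608.7, 39.4], 23.3, 104.1, 112)]
T ((606.14501953125, 0.4876251220703125), (110.76831817626953, 344.5257568359375), 1.9388121366500854) 0.04342144807858139 4558
S ((607.662353515625, -0.4790496826171875), (110.78612518310547, 345.52044677734375), 1.9135215282440186) 0.042520073447810613 2038
```

View pics/crop0.png

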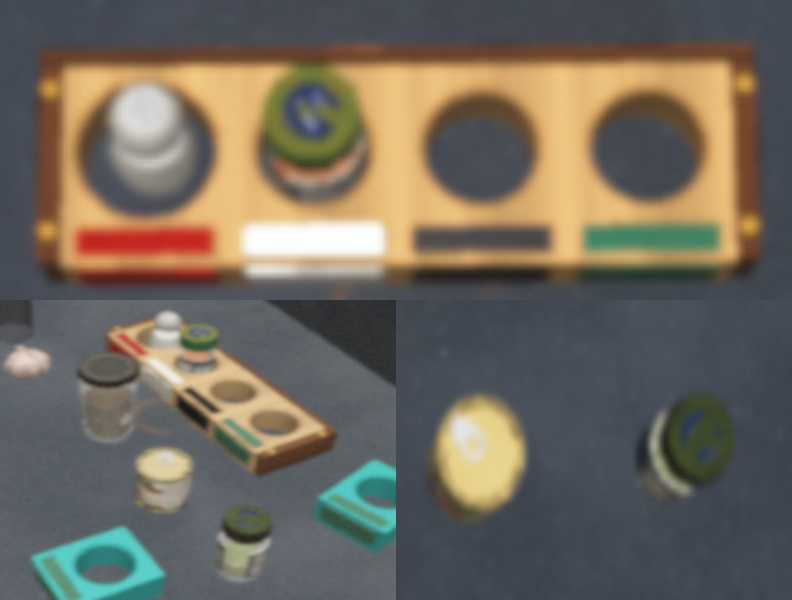

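The jar in the white bore has a clearly green lid, and the jar on the worktop is the darker, black-lidded one. My order is: green jar to green, salt to white, black jar to black, tin to red. The tops came out at 106, 86 (dome), 72 and 105 mm and the rack at 111 × 345 × 43 mm, all in line with the text. I'm using yaw 90°, so tool x = world y, tool y = world x and tool z points down.

{"fn": "servo_tool", "kwargs": {
  "moves": [
    [0,0,0,9.5],
    [0,0,0,9.5],
    [0,0,0,9.5],
    [0,0,0,9.5],
    [0,0,0,9.5],
    [0,0,0,9.5],
    [0,0,0,9.4],
    [-0.035,0.025,0,0],
    [-0.035,0.025,0,0],
    [-0.035,0.025,0,0],
    [-0.035,0.025,0,0],
    [-0.035,0.025,0,0]
  ],
  "hand": -1,
  "newtons": 40
}}

```text
time_s: 1.6
position: [0.3761, 0.396, 0.256]
tool_rot: [-3.141, 0.001, 1.57]
force: [1.4, 0.2, -0.9]
grip_width: 0.998
gripper_force: 0.0
```

{"fn": "servo_tool", "kwargs": {
  "moves": [
    [-0.0356,0.0232,0,0],
    [-0.0356,0.0232,0,0],
    [-0.0356,0.0232,0,0],
    [-0.0356,0.0232,0,0],
    [-0.0356,0.0232,0,0],
    [-0.0356,0.0232,0,0],
    [-0.0356,0.0232,0,0],
    [-0.0356,0.0232,0,0],
    [-0.0356,0.0232,0,0],
    [-0.0356,0.0232,0,0],
    [0,0,0,0],
    [0,0,0,0]
  ]
}}

```text
time_s: 3.1
position: [0.6068, 0.0417, 0.2557]
tool_rot: [-3.14, -0.001, 1.57]
force: [-0.1, 1.3, -0.5]
grip_width: 1.001
gripper_force: 0.0
```

```bash
cat >> h.py <<'E'
from scipy.spatial.transform import Rotation as Ro
def wcloud(name):
    s=get_state(); p,d=capture("wrist"); c=camera_params("wrist"); cv2.imwrite(f"pics/{name}.png",p)
    A=np.eye(4);A[:3,:3]=Ro.from_euler('xyz',s['tool_rot']).as_matrix();A[:3,3]=s['position']
    c=dict(c);c['camera_from_world']=np.linalg.inv(A@c['mount']); return s,p,cloud("wrist",d,c)
def rack(W):
    m=(abs(W[...,2]-.045)<.007)&(W[...,0]>.54)&(W[...,0]<.68)&(abs(W[...,1])<.19)
    print("rack z",np.nanmedian(W[m][:,2])); 
    # holes: rack-top raster, fit circles
    R=np.zeros((280,760),np.uint8); q=W[m]; 
    R[((q[:,0]-.54)*2000).astype(int).clip(0,279),((q[:,1]+.19)*2000).astype(int).clip(0,759)]=255
    R=cv2.morphologyEx(R,cv2.MORPH_CLOSE,np.ones((7,7))); return R
E
python3 - <<'E'
from h import *
s,p,W=wcloud("w1"); print(np.round(s['position'],4))
R=rack(W); cv2.imwrite("pics/r1.png",R)
for (x,y,zt) in((.6085,.0406,.106),(.610,.115,.088)):
    m=(np.hypot(W[...,0]-x,W[...,1]-y)<.035)&(abs(W[...,2]-zt)<.009); q=W[m]
    print(len(q), cv2.minEnclosingCircle((q[:,:2]*1000).astype(np.float32)) if len(q) else 0, np.nanpercentile(q[:,2],95) if len(q) else 0)
o=np.zeros((600,800,3),np.uint8); o[:300,:400]=cv2.resize(p,(400,300)); o[310:590,:760]=R[...,None]
cv2.imwrite("pics/v1.png",o)
E
```

```text
[0.6068 0.0417 0.2557]
rack z 0.04512182209612359
1758 ((610.5078735351562, 42.55608367919922), 22.695337295532227) 0.10701749244205519
960 ((613.6253051757812, 119.80199432373047), 16.725921630859375) 0.08926689725566916
```

View pics/v1.png

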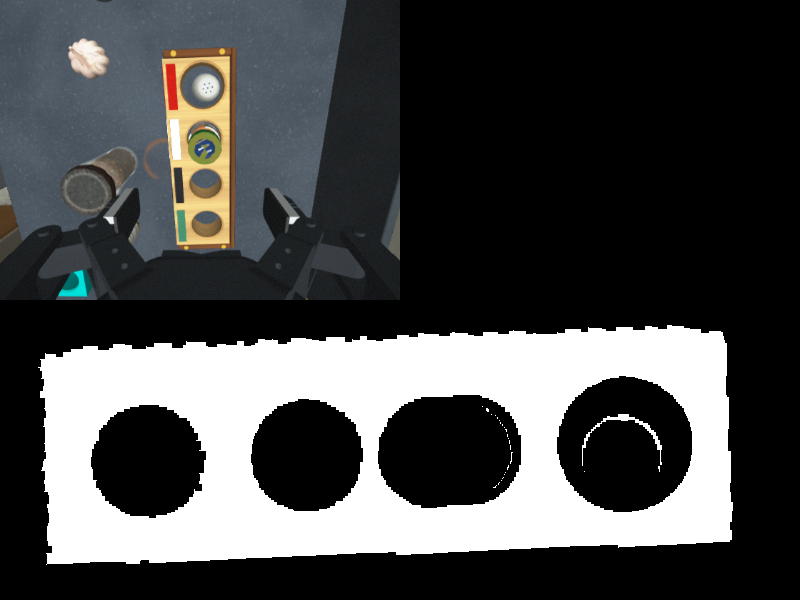

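The wrist raster gives bore centres at about green (615,-117), black (612.5,-38) and red (607,121), and the rack top at 45 mm. That agrees with the fixed cameras within 2–3 mm.

{"fn": "servo_tool", "kwargs": {
  "moves": [
    [-0.0005,0.0024,0.022,0],
    [0,0,0.022,0],
    [0,0,0.022,0],
    [0,0,0.022,0],
    [0,0,0.022,0],
    [0,0,0.022,0],
    [0,0,0.022,0],
    [0,0,0.021,0],
    [0,0,0,0],
    [0,0,0,0]
  ]
}}

```text
time_s: 4.4
position: [0.6099, 0.0415, 0.0821]
tool_rot: [3.141, -0.0, 1.571]
force: [0.7, -0.4, -0.3]
grip_width: 1.0
gripper_force: 0.0
```

{"fn": "servo_tool", "kwargs": {
  "moves": [
    [0,0,0,0],
    [0,0,0,0],
    [0,0,0,0],
    [0,0,0,0],
    [0,0,0,0],
    [0,0,0,0],
    [0,0,0,0],
    [0,0,0,0]
  ],
  "hand": 1,
  "newtons": 40
}}

```text
time_s: 5.4
position: [0.6102, 0.0407, 0.0821]
tool_rot: [3.14, -0.0, 1.57]
force: [-1.8, -0.0, 5.9]
grip_width: 0.522
gripper_force: 40.5
```

{"fn": "servo_tool", "kwargs": {
  "moves": [
    [0,0,-0.015,0],
    [0,0,-0.02,0],
    [0,0,-0.02,0],
    [0,0,-0.02,0],
    [-0.02,0.0006,0,0],
    [-0.03,0.001,0,0],
    [-0.03,0.001,0,0],
    [-0.03,0.001,0,0],
    [-0.03,0.001,0,0],
    [-0.0185,0.0006,0,0],
    [0,0,0,0],
    [0,0,0,0]
  ]
}}

```text
time_s: 6.9
position: [0.6147, -0.1165, 0.156]
tool_rot: [-3.141, -0.001, 1.571]
force: [0.3, 0.4, -1.9]
grip_width: 0.521
gripper_force: 41.1
```

```bash
python3 - <<'E'
from h import *
s,p,W=wcloud("w2"); print(np.round(s['position'],4))
for n in("top","scene"):
    p,d=capture(n); W=cloud(n,d); cv2.imwrite(f"pics/{n}2.png",p)
    # anything of the jar between z .06 and .12 near the tool
    m=(np.hypot(W[...,0]-.615,W[...,1]+.118)<.03)&(W[...,2]>.06)&(W[...,2]<.12); q=W[m]; print(n,len(q),np.round(np.nanmin(q,0),4),np.round(np.nanmax(q,0),4))
a=cv2.imread("pics/scene2.png")[130:300,230:400];b=cv2.imread("pics/top2.png")[130:250,200:368]
cv2.imwrite("pics/v2.png",np.hstack([cv2.resize(a,(400,400)),cv2.resize(b,(400,400))]))
E
```

```text
[ 0.6147 -0.1165  0.156 ]Traceback (most recent call last):
  File "<stdin>", line 6, in <module>
    res = np.fmin.reduce(a, axis=axis, out=out, **kwargs)
ValueError: zero-size array to reduction operation fmin which has no identity
```

{"fn": "servo_tool", "kwargs": {
  "moves": [
    [-0.0025,0.0005,0,0],
    [0,0,0.012,0],
    [0,0,0.012,0],
    [0,0,0.012,0],
    [0,0,0.012,0],
    [0,0,0.01,0],
    [0,0,0.008,0],
    [0,0,0.007,0],
    [0,0,0,0],
    [0,0,0,0]
  ]
}}

```text
time_s: 8.25
position: [0.6154, -0.1204, 0.0836]
tool_rot: [3.141, 0.0, 1.57]
force: [0.3, 0.2, -1.0]
grip_width: 0.516
gripper_force: 41.0
```

{"fn": "servo_tool", "kwargs": {
  "moves": [
    [0,0,0.001,0],
    [0,0,0,0]
  ]
}}

```text
time_s: 8.5
position: [0.6152, -0.1203, 0.0824]
tool_rot: [3.141, 0.0, 1.57]
force: [-0.4, -1.0, -1.1]
grip_width: 0.518
gripper_force: 41.0
```

{"fn": "servo_tool", "kwargs": {
  "moves": [
    [0,0,0,0],
    [0,0,0,0],
    [0,0,0,0],
    [0,0,0,0],
    [0,0,-0.02,0],
    [0,0,-0.035,0],
    [0,0,-0.035,0],
    [0,0,-0.03,0],
    [0.04,-0.001,0,0],
    [0.05,-0.001,0,0],
    [0.05,-0.001,0,0],
    [0.05,-0.001,0,0]
  ],
  "hand": -1
}}

```text
time_s: 10.0
position: [0.6112, 0.0711, 0.2024]
tool_rot: [3.141, -0.0, 1.57]
force: [0.0, 0.7, 0.2]
grip_width: 1.0
gripper_force: 0.0
```

{"fn": "servo_tool", "kwargs": {
  "moves": [
    [0.047,0.0,0,0],
    [0,0,0,0],
    [0,0,0,0]
  ]
}}

```text
time_s: 10.38
position: [0.6114, 0.1161, 0.2022]
tool_rot: [-3.142, 0.001, 1.57]
force: [-0.4, -1.1, -0.5]
grip_width: 1.0
gripper_force: 0.0
```

```bash
python3 - <<'E'
from h import *
print(np.round(get_state()['position'],4))
B=dict(green=(.615,-.1185),black=(.6125,-.0385),white=(.6098,.0413),red=(.607,.1213))
for n in("top","scene","wrist"):
    if n=="wrist": s,p,W=wcloud("w3")
    else:
        p,d=capture(n); W=cloud(n,d); cv2.imwrite(f"pics/{n}3.png",p)
    for k,(x,y) in B.items():
        q=W[(np.hypot(W[...,0]-x,W[...,1]-y)<.034)&(W[...,2]>.06)&(W[...,2]<.125)]
        if len(q)<30: continue
        zt=np.percentile(q[:,2],95); q=q[q[:,2]>zt-.008]
        print(n,k,len(q),np.round(cv2.minEnclosingCircle((q[:,:2]*1000).astype(np.float32))[0],1),round(zt,4))
E
```

```text
[0.6114 0.1161 0.2022]
top green 327 [ 614.1 -121.4] 0.1072
scene green 195 [ 614.  -121.3] 0.1049
scene red 56 [611.4 115.2] 0.0862
wrist red 979 [613.7 120.2] 0.0892
```

The green jar is seated, with its top at 106 mm. Next the salt.

{"fn": "servo_tool", "kwargs": {
  "moves": [
    [0.001,0.0005,0.02,0],
    [0,0,0.022,0],
    [0,0,0.022,0],
    [0,0,0.022,0],
    [0,0,0.02,0],
    [0,0,0.014,0],
    [0,0,0.01,0],
    [0,0,0,0],
    [0,0,0,0]
  ]
}}

```text
time_s: 11.65
position: [0.6123, 0.1176, 0.0729]
tool_rot: [3.141, -0.0, 1.57]
force: [-0.1, 0.3, 0.7]
grip_width: 1.002
gripper_force: 0.0
```

{"fn": "servo_tool", "kwargs": {
  "moves": [
    [0,0,0,0],
    [0,0,0,0],
    [0,0,0,0],
    [0,0,0,0],
    [0,0,0,0],
    [0,0,0,0],
    [0,0,0,0]
  ],
  "hand": 1,
  "newtons": 40
}}

```text
time_s: 12.52
position: [0.6123, 0.1176, 0.0728]
tool_rot: [3.141, -0.0, 1.57]
force: [-0.1, -1.3, 5.9]
grip_width: 0.394
gripper_force: 39.5
```

{"fn": "servo_tool", "kwargs": {
  "moves": [
    [0,0,-0.01,0],
    [0,0,-0.015,0],
    [0,0,-0.02,0],
    [0,0,-0.02,0],
    [0,0,-0.01,0],
    [0,0,0,0],
    [0,0,0,0]
  ]
}}

```text
time_s: 13.4
position: [0.6115, 0.1176, 0.1466]
tool_rot: [-3.14, 0.0, 1.57]
force: [0.1, 0.3, -1.3]
grip_width: 0.402
gripper_force: 39.8
```

```bash
python3 - <<'E'
from h import *
s,p,W=wcloud("w4");print(np.round(s['position'],4))
a,d=capture("scene"); t,_=capture("top")
u,v=map(int,pix("scene",[.612,.1176,.1])); u2,v2=map(int,pix("top",[.612,.1176,.1]))
g=lambda i,u,v,r:cv2.resize(i[max(0,v-r):v+r,max(0,u-r):u+r],(260,300))
cv2.imwrite("pics/v4.png",np.hstack([g(a,u,v,50),g(t,u2,v2,50),cv2.resize(p,(270,300))]))
E
```

```text
[0.6115 0.1176 0.1466]
```

View pics/v4.png

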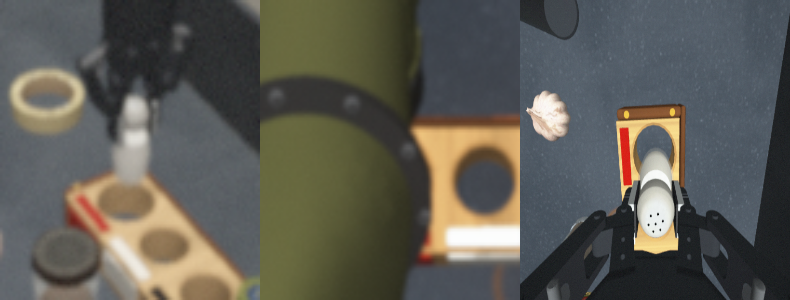

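The shaker hangs upright in the jaws, gripped at its neck, with its base about 74 mm above the worktop and clear of the rack. Next it goes to the white bore.

{"fn": "servo_tool", "kwargs": {
  "moves": [
    [-0.016,0,0,0],
    [-0.03,0,0,0],
    [-0.03,-0.0015,0,0],
    [0,0,0,0],
    [0,0,0.012,0],
    [0,0,0.012,0],
    [0,0,0.012,0],
    [0,0,0.012,0],
    [0,0,0.01,0],
    [0,0,0.008,0],
    [0,0,0.006,0],
    [0,0,0,0]
  ]
}}

```text
time_s: 15.05
position: [0.6102, 0.0416, 0.0749]
tool_rot: [-3.141, 0.0, 1.57]
force: [-0.4, -0.4, -1.1]
grip_width: 0.397
gripper_force: 39.8
```

{"fn": "servo_tool", "kwargs": {
  "moves": [
    [0,0,0.0015,0],
    [0,0,0,0]
  ]
}}

```text
time_s: 15.3
position: [0.6105, 0.0417, 0.074]
tool_rot: [3.141, -0.0, 1.57]
force: [-0.3, 0.4, -0.4]
grip_width: 0.401
gripper_force: 39.8
```

{"fn": "servo_tool", "kwargs": {
  "moves": [
    [0,0,0,0],
    [0,0,0,0],
    [0,0,0,0],
    [0,0,0,0],
    [0,0,-0.02,0],
    [0,0,-0.035,0],
    [0,0,-0.035,0],
    [0,0,-0.035,0],
    [-0.0365,-0.0172,0,0],
    [-0.0365,-0.0172,0,0],
    [-0.0365,-0.0172,0,0],
    [-0.0365,-0.0172,0,0]
  ],
  "hand": -1
}}

```text
time_s: 16.8
position: [0.5408, -0.1054, 0.1989]
tool_rot: [3.141, 0.0, 1.57]
force: [-0.5, -0.1, -0.5]
grip_width: 0.999
gripper_force: 0.0
```

{"fn": "servo_tool", "kwargs": {
  "moves": [
    [-0.0365,-0.0172,0,0],
    [-0.0365,-0.0172,0,0],
    [-0.0365,-0.0172,0,0],
    [-0.0365,-0.0172,0,0],
    [-0.0365,-0.0172,0,0],
    [0,0,0,0],
    [0,0,0,0]
  ]
}}

```text
time_s: 17.68
position: [0.4555, -0.2863, 0.1988]
tool_rot: [3.141, -0.001, 1.57]
force: [-0.4, 0.5, 1.1]
grip_width: 1.002
gripper_force: 0.0
```

```bash
python3 - <<'E'
from h import *
print(np.round(get_state()['position'],4))
B=dict(green=(.615,-.1185),white=(.6098,.0413),jar=(.455,-.287),tin=(.450,-.151),coffee=(.459,-.01))
for n in("top","scene","wrist"):
    if n=="wrist": s,p,W=wcloud("w5")
    else:
        p,d=capture(n); W=cloud(n,d); cv2.imwrite(f"pics/{n}5.png",p)
    for k,(x,y) in B.items():
        q=W[(np.hypot(W[...,0]-x,W[...,1]-y)<.034)&(W[...,2]>.06)&(W[...,2]<.14)]
        if len(q)<30: continue
        zt=np.percentile(q[:,2],95); q=q[q[:,2]>zt-.008]
        print(n,k,len(q),np.round(cv2.minEnclosingCircle((q[:,:2]*1000).astype(np.float32))[0],1),round(zt,4))
E
```

```text
[ 0.4555 -0.2863  0.1988]
top green 321 [ 614.3 -120.5] 0.1074
top white 127 [608.7  40.8] 0.0883
top jar 331 [ 455.3 -288.1] 0.1073
top tin 498 [ 448.8 -151.8] 0.072
top coffee 793 [458.9  -9.8] 0.1348
scene white 61 [610.6  39.5] 0.0866
scene jar 301 [ 455.6 -287.6] 0.105
scene tin 319 [ 450.  -151.3] 0.0697
scene coffee 391 [459.3 -10.3] 0.1325
wrist green 524 [ 613.4 -136.1] 0.1057
wrist jar 2458 [ 457.3 -286.2] 0.1069
wrist tin 5076 [ 450.4 -150. ] 0.0721
```

Salt is seated. Next the black-lidded jar, at about (455.8, -287.3).

{"fn": "servo_tool", "kwargs": {
  "moves": [
    [-0.001,0.0003,0.02,0],
    [0,0,0.022,0],
    [0,0,0.022,0],
    [0,0,0.022,0],
    [0,0,0.018,0],
    [0,0,0.014,0],
    [0,0,0,0],
    [0,0,0,0]
  ]
}}

```text
time_s: 18.82
position: [0.456, -0.2877, 0.0813]
tool_rot: [3.141, 0.0, 1.57]
force: [0.2, -0.7, 0.6]
grip_width: 0.997
gripper_force: 0.0
```

{"fn": "servo_tool", "kwargs": {
  "moves": [
    [0,0,0,0],
    [0,0,0,0],
    [0,0,0,0],
    [0,0,0,0],
    [0,0,0,0],
    [0,0,0,0],
    [0,0,0,0]
  ],
  "hand": 1,
  "newtons": 40
}}

```text
time_s: 19.7
position: [0.4561, -0.288, 0.0813]
tool_rot: [3.14, 0.001, 1.57]
force: [0.8, 0.6, 5.5]
grip_width: 0.506
gripper_force: 40.1
```

{"fn": "servo_tool", "kwargs": {
  "moves": [
    [0,0,-0.015,0],
    [0,0,-0.025,0],
    [0,0,-0.035,0],
    [0,0,-0.035,0],
    [0,0,-0.03,0],
    [0.02,0.0126,0,0],
    [0.035,0.022,0,0],
    [0.035,0.022,0,0],
    [0.035,0.022,0,0],
    [0.035,0.022,0,0],
    [0.035,0.022,0,0],
    [0.035,0.022,0,0]
  ]
}}

```text
time_s: 21.2
position: [0.6005, -0.0568, 0.2213]
tool_rot: [-3.141, 0.0, 1.57]
force: [0.4, -0.8, -0.8]
grip_width: 0.504
gripper_force: 40.6
```

{"fn": "servo_tool", "kwargs": {
  "moves": [
    [0.0195,0.0119,0,0],
    [0,0,0,0],
    [0,0,0,0]
  ]
}}

```text
time_s: 21.58
position: [0.6114, -0.0404, 0.2209]
tool_rot: [-3.141, 0.001, 1.568]
force: [0.1, -0.8, -1.1]
grip_width: 0.502
gripper_force: 40.6
```

{"fn": "servo_tool", "kwargs": {
  "moves": [
    [0.0015,0.001,0.015,0],
    [0,0,0.022,0],
    [0,0,0.022,0],
    [0,0,0.018,0],
    [0,0,0.014,0],
    [0,0,0.012,0],
    [0,0,0.012,0],
    [0,0,0.01,0],
    [0,0,0.008,0],
    [0,0,0.005,0],
    [0,0,0,0],
    [0,0,0,0]
  ]
}}

```text
time_s: 23.08
position: [0.6135, -0.0369, 0.0831]
tool_rot: [3.141, 0.0, 1.57]
force: [-0.0, 0.8, -0.6]
grip_width: 0.506
gripper_force: 40.7
```

{"fn": "servo_tool", "kwargs": {
  "moves": [
    [0,0,0.0015,0],
    [0,0,0,0]
  ]
}}

```text
time_s: 23.32
position: [0.6134, -0.0369, 0.0814]
tool_rot: [3.141, 0.0, 1.57]
force: [-0.3, 0.0, -1.5]
grip_width: 0.504
gripper_force: 40.8
```

{"fn": "servo_tool", "kwargs": {
  "moves": [
    [0,0,0,0],
    [0,0,0,0],
    [0,0,0,0],
    [0,0,0,0],
    [0,0,-0.02,0],
    [0,0,-0.035,0],
    [0,0,-0.035,0],
    [0,0,-0.03,0],
    [-0.019,-0.0272,0,0],
    [-0.019,-0.0272,0,0],
    [-0.019,-0.0272,0,0],
    [-0.019,-0.0272,0,0]
  ],
  "hand": -1
}}

```text
time_s: 24.82
position: [0.5035, -0.1133, 0.2014]
tool_rot: [3.141, 0.0, 1.57]
force: [-0.9, -0.3, -0.4]
grip_width: 0.999
gripper_force: 0.0
```

{"fn": "servo_tool", "kwargs": {
  "moves": [
    [-0.019,-0.0272,0,0],
    [-0.019,-0.0272,0,0],
    [0,0,0,0],
    [0,0,0,0]
  ]
}}

```text
time_s: 25.32
position: [0.4506, -0.1504, 0.2015]
tool_rot: [3.141, -0.0, 1.57]
force: [0.7, 0.6, -0.1]
grip_width: 1.002
gripper_force: 0.0
```

```bash
python3 - <<'E'
from h import *
print(np.round(get_state()['position'],4))
B=dict(green=(.615,-.1185),black=(.6125,-.0385),white=(.6098,.0413),tin=(.450,-.151),coffee=(.459,-.01))
for n in("top","scene","wrist"):
    if n=="wrist": s,p,W=wcloud("w6")
    else:
        p,d=capture(n); W=cloud(n,d); cv2.imwrite(f"pics/{n}6.png",p)
    for k,(x,y) in B.items():
        q=W[(np.hypot(W[...,0]-x,W[...,1]-y)<.034)&(W[...,2]>.06)&(W[...,2]<.14)]
        if len(q)<30: continue
        zt=np.percentile(q[:,2],95); q=q[q[:,2]>zt-.008]
        print(n,k,len(q),np.round(cv2.minEnclosingCircle((q[:,:2]*1000).astype(np.float32))[0],1),round(zt,4))
E
```

```text
[ 0.4506 -0.1504  0.2015]
top green 323 [ 614.2 -120.6] 0.1074
top black 304 [612.1 -36.8] 0.1066
top white 131 [610.3  40.7] 0.0885
top tin 141 [ 450.6 -139.8] 0.072
top coffee 795 [458.8  -9.6] 0.1352
scene green 193 [ 614.6 -122.3] 0.1044
scene black 86 [616.1 -39.5] 0.1042
scene tin 381 [ 450.2 -152. ] 0.0698
scene coffee 87 [457.9  -9.8] 0.1317
wrist green 3144 [ 615.4 -118.4] 0.1067
wrist black 4019 [613.6 -35.5] 0.1068
wrist tin 3162 [ 450.4 -149.6] 0.0721
wrist coffee 5910 [459.9 -11.8] 0.1348
```

Everything placed so far is seated. Next the tin, at about (450.3, -151).

{"fn": "servo_tool", "kwargs": {
  "moves": [
    [-0.0005,-0.0003,0.02,0],
    [0,0,0.022,0],
    [0,0,0.022,0],
    [0,0,0.022,0],
    [0,0,0.02,0],
    [0,0,0.014,0],
    [0,0,0.0105,0],
    [0,0,0,0],
    [0,0,0,0]
  ]
}}

```text
time_s: 26.6
position: [0.45, -0.1513, 0.0712]
tool_rot: [3.141, 0.0, 1.57]
force: [0.4, 0.3, 0.2]
grip_width: 0.998
gripper_force: 0.0
```

{"fn": "servo_tool", "kwargs": {
  "moves": [
    [0,0,0,0],
    [0,0,0,0],
    [0,0,0,0],
    [0,0,0,0],
    [0,0,0,0],
    [0,0,0,0]
  ],
  "hand": 1,
  "newtons": 50
}}

```text
time_s: 27.35
position: [0.4501, -0.1514, 0.0716]
tool_rot: [3.14, 0.0, 1.57]
force: [-0.9, 0.0, 7.4]
grip_width: 0.658
gripper_force: 51.3
```

{"fn": "servo_tool", "kwargs": {
  "moves": [
    [0,0,-0.015,0],
    [0,0,-0.025,0],
    [0,0,-0.04,0],
    [0,0,-0.045,0],
    [0,0,-0.035,0],
    [0.02,0.0116,0,0],
    [0.037,0.0214,0,0],
    [0.037,0.0214,0,0],
    [0.037,0.0214,0,0],
    [0.037,0.0214,0,0],
    [0.037,0.0214,0,0],
    [0.037,0.0214,0,0]
  ]
}}

```text
time_s: 28.85
position: [0.5902, 0.0918, 0.2307]
tool_rot: [-3.141, 0.0, 1.57]
force: [-0.9, -0.4, -1.5]
grip_width: 0.648
gripper_force: 53.9
```

{"fn": "servo_tool", "kwargs": {
  "moves": [
    [0.03,0.017,0,0],
    [0,0,0,0],
    [0,0,0,0]
  ]
}}

```text
time_s: 29.22
position: [0.6064, 0.1198, 0.2305]
tool_rot: [-3.141, 0.001, 1.569]
force: [-0.5, -0.5, -1.7]
grip_width: 0.652
gripper_force: 53.8
```

```bash
python3 - <<'E'
from h import *
s,p,W=wcloud("w7"); print(np.round(s['position'],4))
R=rack(W); a,_=capture("scene"); u,v=map(int,pix("scene",[.607,.12,.15]))
cv2.imwrite("pics/v7.png",np.hstack([cv2.resize(p,(400,300)),cv2.resize(a[max(0,v-60):v+60,u-80:u+80],(400,300))]))
E
```

```text
[0.6064 0.1198 0.2305]
rack z 0.045059214253555246
```

View pics/v7.png

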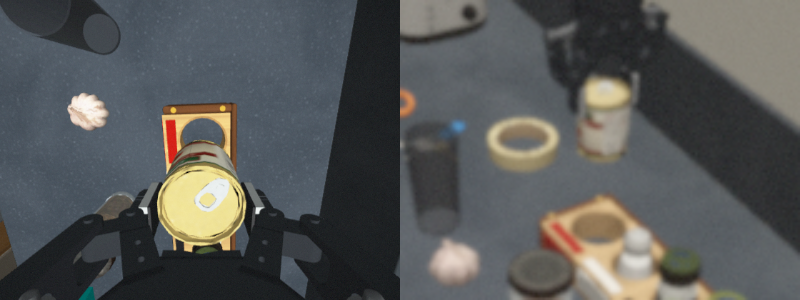

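The tin hangs upright above the red bore. I nudge it 1 mm, then lower it.

{"fn": "servo_tool", "kwargs": {
  "moves": [
    [0.001,0.0006,0.02,0],
    [0,0,0.025,0],
    [0,0,0.025,0],
    [0,0,0.022,0],
    [0,0,0.014,0],
    [0,0,0.012,0],
    [0,0,0.012,0],
    [0,0,0.012,0],
    [0,0,0.009,0],
    [0,0,0.006,0],
    [0,0,0,0],
    [0,0,0,0]
  ]
}}

```text
time_s: 30.82
position: [0.6078, 0.1217, 0.0741]
tool_rot: [3.141, -0.0, 1.57]
force: [-0.1, -0.6, -1.4]
grip_width: 0.655
gripper_force: 53.8
```

{"fn": "servo_tool", "kwargs": {
  "moves": [
    [0,0,0.0015,0],
    [0,0,0,0]
  ]
}}

```text
time_s: 31.08
position: [0.6076, 0.1217, 0.0724]
tool_rot: [3.141, -0.0, 1.57]
force: [0.0, 0.2, -1.7]
grip_width: 0.652
gripper_force: 53.8
```

{"fn": "servo_tool", "kwargs": {
  "moves": [
    [0,0,0,0],
    [0,0,0,0],
    [0,0,0,0],
    [0,0,0,0],
    [0,0,-0.02,0],
    [0,0,-0.035,0],
    [0,0,-0.035,0],
    [0,0,-0.04,0],
    [0.03,-0.035,0,0],
    [0.03,-0.035,0,0],
    [0.03,-0.035,0,0],
    [0,0,0,0]
  ],
  "hand": -1
}}

```text
time_s: 32.58
position: [0.4997, 0.215, 0.2025]
tool_rot: [-3.14, -0.002, 1.576]
force: [0.7, 0.4, 0.7]
grip_width: 1.0
gripper_force: 0.0
```

```bash
python3 - <<'E'
from h import *
B=dict(green=(.615,-.1185),black=(.6125,-.0385),white=(.6098,.0413),red=(.607,.1205),coffee=(.459,-.01),glass=(.458,.274),garlic=(.430,.160))
for n in("top","scene"):
    p,d=capture(n); W=cloud(n,d); cv2.imwrite(f"pics/{n}8.png",p)
    for k,(x,y) in B.items():
        q=W[(np.hypot(W[...,0]-x,W[...,1]-y)<.036)&(W[...,2]>.048)&(W[...,2]<.14)]
        if len(q)<30: continue
        zt=np.percentile(q[:,2],95); q=q[q[:,2]>zt-.008]
        print(n,k,len(q),np.round(cv2.minEnclosingCircle((q[:,:2]*1000).astype(np.float32))[0],1),round(zt,4))
cv2.imwrite("pics/v8.png",np.hstack([cv2.resize(cv2.imread("pics/scene8.png")[120:300,220:400],(400,400)),cv2.resize(cv2.imread("pics/top8.png")[110:280,190:430],(400,400))]))
E
```

```text
top green 322 [ 614.2 -120.8] 0.1073
top black 303 [612.6 -38.5] 0.1071
top white 131 [609.6  40.7] 0.0883
top red 469 [606.4 120.7] 0.0719
top coffee 784 [458.3  -9.5] 0.1353
scene green 199 [ 614.3 -121.5] 0.1043
scene black 161 [612.7 -38.2] 0.1046
scene white 62 [609.3  37.9] 0.0864
scene red 206 [605.8 121.1] 0.0694
scene coffee 401 [459.   -9.9] 0.1323
scene glass 130 [457.6 273.6] 0.1304
```

View pics/v8.png

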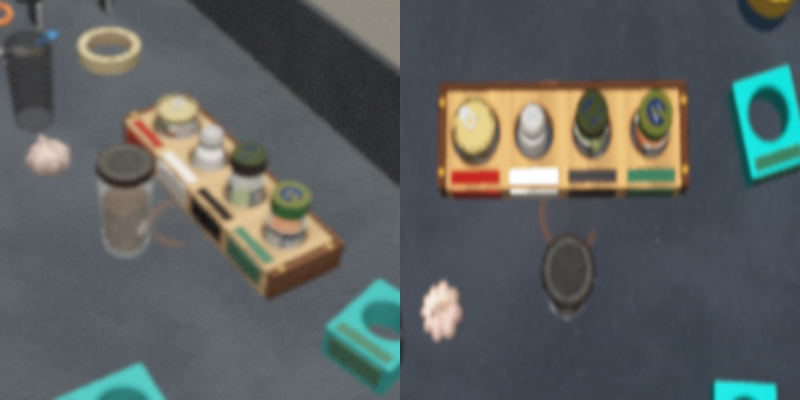

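All four stand upright at seated height in their own bores, the bystanders haven't moved, and the gripper is clear.

```bash
python3 -c "
from rig import *
print(close_job())"
```

```text
the job is handed in; nothing more can be done
None
```

The job is handed in at about 33 s: the green-lidded jar, black-lidded jar, salt shaker and tin each stand upright and fully down in their own bores, and the coffee jar, smoked glass and garlic were left untouched.

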